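# Set out the instrument's solvent tray

### The job

Set out the blue tray for the next run: stand the red-capped amber bottle in the middle of the green mat and the blue-capped white bottle in the middle of the yellow mat, and lay the vial case on the tray floor in line with them, exactly midway between, its long side running along the row. Stand the yellow-lidded jar of caps upright on the middle of the vial case, and the small orange-capped bottle on the tray floor straight behind the white bottle (on its side towards the white back rail), about 75 mm from it centre to centre. Everything ends upright and still, and the white-capped bottle and the beaker are left alone.

Things in the scene. Friction and masses are not known exactly. Their poses are not given: they have to be found in the camera images.
- tray: Fixed shallow blue bench tray, 190 mm front to back (its x) by 270 mm left to right (its y). Floor 4 mm thick; rims 12 mm high and 5 mm thick on the front, left and right; a white rail 25 mm high and 5 mm thick along the back edge. Origin at the centre of its underside; +x points from the front rim to the white back rail, +y to the left seen from the robot. It stands turned by up to about 7 degrees.
- mat_green: Fixed green round drip mat, 60 mm across, 3 mm thick, on the tray floor in its front half. Origin at the centre of its underside (4 mm above the bench, so its top is 7 mm above the bench); axes parallel to the tray's. The two mats lie 160 mm apart, centre to centre, in a row along the tray's y; which is left and which is right changes.
- mat_yellow: Fixed yellow round drip mat, same size, height and axes as the green one, at the other end of the row.
- amber: Amber glass bottle with a RED cap, paper label, 46 mm across, 91 mm high, about 110 g. The straight wall reaches from the foot to about 52 mm; above it a shoulder, a neck and a cap 22 mm across and 16 mm high. Origin at the centre of its underside, z up its axis; round, so its yaw means nothing.
- white: White plastic bottle with a BLUE cap, 46 mm across, 91 mm high, about 90 g; same shape as the red-capped one. Origin at the centre of its underside, z up its axis; round, so its yaw means nothing.
- tune: Small amber bottle with an ORANGE cap and a paper label, 36 mm across, 66 mm high, about 45 g; straight wall up to about 37 mm, cap 18 mm across and 16 mm high. Origin at the centre of its underside, z up its axis; round, so its yaw means nothing.
- case: Vial case: grey box with a flat white lid (lid fixed shut), 50 mm along its x, 60 mm along its y (the long side), 30 mm high, about 120 g, with a small black latch 2 mm proud in the middle of its -x long side. Origin at the centre of its underside, z up. It lies on the bench at any yaw.
- caps: Jar of vial caps: white squat cylinder with a flat YELLOW lid, 41 mm across, 45 mm high, about 40 g. Origin at the centre of its underside, z up its axis; round, so its yaw means nothing.
- spare: Bystander: amber bottle with a WHITE cap, 46 mm across, 91 mm high, loose. Leave it standing where it is. Origin at the centre of its underside, z up its axis; round, so its yaw means nothing.
- beaker: Bystander: open clear glass beaker, 50 mm across, 55 mm high, loose. Leave it standing where it is. Origin at the centre of its underside, z up its axis; round, so its yaw means nothing.
There are look-alikes about, which are no part of the job. What is shaped like the amber but turquoise is not meant.

How it is judged (in metres and radians):
At the end, for the whole second after the job is handed in: Bottles within 12 mm of their mats' centres; case on the tray floor under 92 mm from both mats, 15 mm from their line, turned under 0.2 rad; jar on case within 13 mm; orange cap bottle 50-95 mm behind the yellow mat, 15 mm sideways; all upright within 0.1 rad, at rest (angle between each of amber, white, tune, case, caps's own z axis and vertical below 0.1 rad and linear speed of each of amber, white, tune, case, caps below 0.02 m/s and angular speed of each of amber, white, tune, case, caps below 0.2 rad/s and horizontal distance between amber and mat_green below 0.012 m and z of amber in the frame of mat_green between -0.001 and 0.007 m and horizontal distance between white and mat_yellow below 0.012 m and z of white in the frame of mat_yellow between -0.001 and 0.007 m and horizontal distance between case and mat_green below 0.092 m and horizontal distance between case and mat_yellow below 0.092 m and x of case in the frame of mat_green between -0.015 and 0.015 m and z of case in the frame of tray between 0.001 and 0.008 m and angle between the y axis of case and the y axis of tray, either way round below 0.2 rad and horizontal distance between caps and case below 0.013 m and z of caps in the frame of case between 0.027 and 0.034 m and x of tune in the frame of mat_yellow between 0.05 and 0.095 m and y of tune in the frame of mat_yellow between -0.015 and 0.015 m and z of tune in the frame of tray between 0.001 and 0.008 m); the robot touches nothing.
It fails at once if the white-capped bottle is shifted by more than 25 mm or tipped (distance of spare from where it was at the start of the episode above 0.025 m or angle between spare's own z axis and vertical above 0.5 rad).
It fails at once if the beaker is shifted by more than 25 mm or tipped (distance of beaker from where it was at the start of the episode above 0.025 m or angle between beaker's own z axis and vertical above 0.5 rad).
It also fails if it takes over 131 s, if anything falls off the work surface, if the arm or the gripper's body presses on something with over 40 N, if the wrist force passes 120 N, or if a joint passes its speed limit or range.

### The arm

A 6-joint arm with a two-finger parallel gripper is mounted at the origin on the work surface. World frame = base frame: x ahead of the robot, y to its left, z up, the work surface at z = 0. Lengths are in m, angles in degrees, forces in N, time in s.
With the tool pointing down it reaches from about 0.4 to 0.825 m from the base axis. Payload 7 kg.
Tool frame: the origin (TCP) lies midway between the tips of the shut fingers; the grasp point (between the pads) lies 19 mm behind it; z points along the fingers, y is the line along which they close (so a half turn about z gives the same grasp; the last joint's range is limited). The gripper opens to 88 mm and grips with 3 to 60 N. Pads are 19 mm wide; open, the fingers measure 130 mm over their backs; the gripper's body (78 mm by 193 mm) begins 47 mm behind the grasp point.
Start: joints at [86.236, 20.546, 0.682, 0, -70.136, -16.507], TCP at [0.234, 0.633, 0.227] pointing down, gripper open.
Joint ranges: [-176.03, 176.03], [-82.01, 121.73], [-58.28, 71.71], [-173.87, 95.51], [-174.79, -0.11], [-173.66, 173.66]. Speed limits (degrees/s): [136.94, 136.94, 172.46, 180, 180, 180].

### API

Orientations are given as [roll, pitch, yaw] about the fixed x, y, z axes, in that order (R = Rz(yaw) Ry(pitch) Rx(roll)).
In Python, from plant import r, eyes, workorder gives the robot as it stands.
- The arm moves only by the tool step_arm, never from a script. Its argument "plan" is a list of rows, each a list of 5 numbers: the shift along the tool's x, y, z each as a share of 25 cm, from -1 to 1, then the turn about the tool's z as a share of 60 degrees, from -1 to 1, then the finger opening in mm, from 0 to 87.6. In form: [[x, y, z, turn, jaw], ...]. A call has 1 to 12 rows; each row is the pose to reach, as a shift and turn from the pose commanded when the call began, along the tool's axes at that moment; what a row does not reach only later rows make up. A row lasts 1/12 s, in which the tool goes at most 41.7 mm and 7.16 degrees, less where a joint would pass 70% of its speed; a pose out of reach is approached as far as the arm can. A call with a number of a shift or a turn outside -1 to 1 is refused whole. A call with a gripper value outside its range is refused whole. The fingers move at their own pace and stop on an object; "newtons" is the grip in N (left out, the last holds). Time passes only in rows, so rows that repeat a pose let the fingers close. It gives the time, the measured TCP pose, the force, the opening and the grip force at its end, in the units of the state.
- r.get_state(): the state, without advancing time (a new reading comes with each control period).
- eyes.capture(name): name is "scene" or "top"; returns the picture (384x512x3 uint8, red, green, blue); there is no depth.
- eyes.camera_model(name): a dict with "fov_y" (degrees; the focal length in pixels is half the picture's height over the tangent of half this angle, whatever the lens; pixels are square), "cx", "cy" (the principal point, pixels), "world_to_cam" (4x4, takes a point from world to camera coordinates). Camera axes: x right, y up, looking along -z (the intrinsics and any distortion apply to the point x, -y, -z); pixel columns grow to the right and rows downward; lengths in m; the calibration is good to about 2 mm. A picture is of the moment at which its call begins. camera_model takes no time and is no camera call.
- workorder.close_job(): hands the job in; it is judged then, once.
The state is a dict: "time_s": time; "joints": joint angles; "qd": joint speeds; "joint_torque": joint torques, N m; "tcp_pos": TCP position; "eef_rot": TCP orientation; "contact_force": force on the tool from outside, world axes, zero at the start; "moment": the same for the moment, N m; "gripper_width": finger opening in m; "gripper_force": force on a finger pad.
Only numpy, scipy, OpenCV 4.12 (cv2) and the standard library are available. Lean on these libraries where they do the work, as an engineer would, in place of code of your own. Each camera call takes 0.05 s, during which the arm holds its last target. There are 200 camera calls.

## Working session

There is one attempt and no reset: what is moved stays moved. The work goes in short steps, Python scripts to look and compute and a tool call to move; the robot and the scene stay as the last step left them, time stands still between calls to the robot, and variables do not carry over. Pictures are saved under pics/ and viewed, at most 14 in all, crops included, and the job is handed in when it is done.

Besides the shell and the picture viewer there is one more tool, called after "Call:" by a JSON object that holds its "api" and its "payload". step_arm: Moves the arm, as the interface text tells. Its arguments: {"type":"object","properties":{"plan":{"type":"array"},"newtons":{"type":"number"}},"required":["plan"]}

```bash
ls; mkdir -p pics
python3 - <<'E'
from plant import r,eyes,workorder
import cv2
for n in("scene","top"):
    im=eyes.capture(n); cv2.imwrite(f"pics/{n}0.png",im[:,:,::-1]); print(n,eyes.camera_model(n))
print(r.get_state())
E
```

```text
pics
scene {'fov_y': 51.68323845820487, 'cx': 256.9160969062491, 'cy': 196.3862322053117, 'world_to_cam': array([[ 0.50928333,  0.86053849,  0.01019773, -0.20950268],
       [-0.55381117,  0.31864012,  0.76926046,  0.25740352],
       [ 0.65872883, -0.39741915,  0.63885393, -1.38074695],
       [ 0.        ,  0.        ,  0.        ,  1.        ]])}
top {'fov_y': 57.79945767473405, 'cx': 259.8213748682136, 'cy': 191.73481197665657, 'world_to_cam': array([[-0.02769298, -0.99954406,  0.01203234, -0.04496745],
       [ 0.98705591, -0.02544085,  0.15834577, -0.48923798],
       [-0.15796746,  0.01626166,  0.98731041, -1.05555492],
       [ 0.        ,  0.        ,  0.        ,  1.        ]])}
{'time_s': 0.1, 'joints': array([ 8.62359770e+01,  2.05875870e+01,  6.39760547e-01, -1.66165476e-02,
       -7.01357169e+01, -1.65052274e+01]), 'qd': array([-0.03005735, -0.07732024,  0.11230248, -0.07871188, -0.04006201,
        0.0369262 ]), 'joint_torque': array([-8.14312807e-04, -5.84162879e+01,  2.93752849e+01,  7.01546788e+00,
        1.01720323e-02, -4.87696207e-05]), 'tcp_pos': array([0.23374154, 0.63278191, 0.22572261]), 'eef_rot': array([ 1.79915461e+02, -8.75909659e-03, -2.02749015e+01]), 'contact_force': array([-0.18698134, -0.41710588, -0.22157135]), 'moment': array([-0.06793114, -0.02368763, -0.00179483]), 'gripper_force': 0.0, 'gripper_width': 0.08741722988033918}
```

View pics/scene0.png

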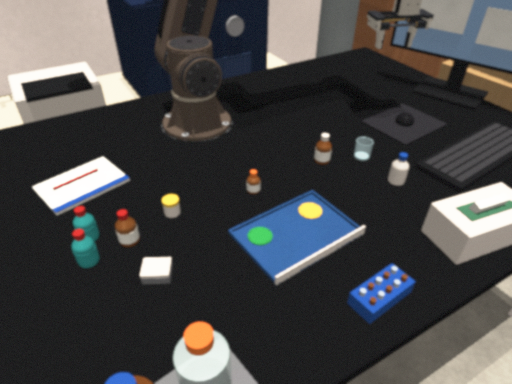

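View pics/top0.png

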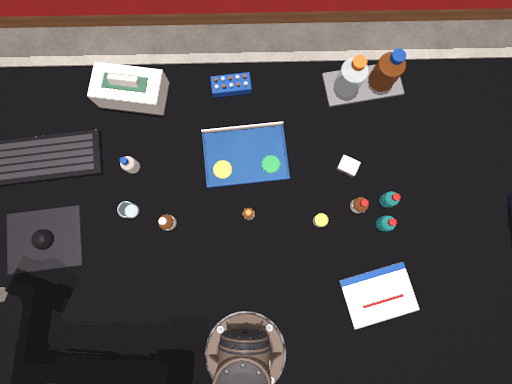

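The red-capped candidates are the amber bottle at top(360,205)/scene(127,228) and two turquoise look-alikes at top(390,199) and (386,223), which I reject by body colour.

- **Orange cap:** the small bottle at top(248,213). The big orange-capped flask at (350,75) is rejected.
- **Blue cap:** white bottle at top(128,163). The brown bottle at (390,70) is rejected.
- **Others:** jar (321,220), case (349,165), spare (167,222), beaker (128,210), green mat (271,164), yellow mat (222,169).

```bash
cat > h.py <<'E'
import numpy as np,cv2
from plant import r,eyes,workorder
def ray(n,u,v):
    m=eyes.camera_model(n); f=192/np.tan(np.radians(m["fov_y"]/2)); T=m["world_to_cam"]
    d=T[:3,:3].T@np.array([(u-m["cx"])/f,-(v-m["cy"])/f,-1]); return -T[:3,:3].T@T[:3,3],d
def cast(n,uv,z):
    o,d=ray(n,*uv); return (o+d*(z-o[2])/d[2])[:2]
def blob(im,lo,hi,near,rad=22):
    """centroid and contour of the hsv mask component nearest to a pixel"""
    h=cv2.cvtColor(im,cv2.COLOR_RGB2HSV); m=cv2.inRange(h,lo,hi)
    if lo[0]>hi[0]: m=cv2.inRange(h,(lo[0],)+lo[1:],(180,)+hi[1:])|cv2.inRange(h,(0,)+lo[1:],hi)
    w=np.zeros_like(m); cv2.circle(w,near,rad,255,-1); m&=w
    n,l,s,c=cv2.connectedComponentsWithStats(m)
    if n<2: return None,None
    i=1+np.argmax(s[1:,4]); return c[i],(l==i).astype(np.uint8)
HSV=dict(red=((170,120,60),(8,255,255)),orange=((5,150,120),(18,255,255)),blue=((105,130,50),(125,255,255)),
 yellow=((20,110,110),(35,255,255)),green=((50,120,70),(80,255,255)),white=((0,0,130),(180,70,255)))
def loc(col,z,px,rad=22):
    out={}
    for n,p in px.items():
        c,m=blob(eyes.capture(n),*HSV[col],p,rad)
        if c is not None: out[n]=(np.round(cast(n,c,z),4),int(m.sum()))
    return out
def go(x,y,z,yaw):
    """shifts (shares) from the measured pose to a world goal, tool down"""
    s=r.get_state(); p=s["tcp_pos"]; a=np.radians(s["eef_rot"][2]); dx,dy=x-p[0],y-p[1]
    t=-(yaw-s["eef_rot"][2]); t=(t+90)%180-90
    v=[(np.cos(a)*dx+np.sin(a)*dy)/.25,(np.sin(a)*dx-np.cos(a)*dy)/.25,(p[2]-z)/.25,t/60]
    print("t%.1f"%s["time_s"],np.round(p,4),np.round(s["eef_rot"],1),"w%.4f"%s["gripper_width"],"->",np.round(v,3)); return v
E
python3 - <<'E'
from h import *
S,T="scene","top"
for k,c,z,px,rad in [("green","green",.007,{S:(260,235),T:(271,164)},22),("yellow","yellow",.007,{S:(311,210),T:(222,169)},22),
 ("amber","red",.084,{S:(123,216),T:(364,203)},12),("white","blue",.084,{S:(402,158),T:(125,160)},12),("tune","orange",.059,{S:(253,174),T:(249,212)},10),
 ("caps","yellow",.042,{S:(171,200),T:(321,220)},14),("spare","white",.084,{S:(325,138),T:(163,221)},8)]:
    print(k,loc(c,z,px,rad))
for n,p in((S,(156,267)),(T,(349,165))):
    c,m=blob(eyes.capture(n),*HSV["white"],p,22); k=cv2.findContours(m,0,2)[0][0].reshape(-1,2)
    w=np.array([cast(n,q,.03) for q in k.astype(float)]); R=cv2.minAreaRect((w*1000).astype(np.float32)); print("case",n,R)
# tray rail top: white strip
c,m=blob(eyes.capture(T),*HSV["white"],(243,128),48); ys,xs=np.nonzero(m); w=np.array([cast(T,q,.025) for q in zip(xs.astype(float),ys)])
l=cv2.fitLine(w.astype(np.float32),2,0,.01,.01).ravel(); print("rail",l)
im=eyes.capture(T); a=cv2.resize(im[145:245,310:410],None,fx=3,fy=3,interpolation=2); b=cv2.resize(eyes.capture(S)[185:285,60:190],None,fx=3,fy=3,interpolation=2)
cv2.imwrite("pics/c1.png",np.hstack([a,b])[:,:,::-1])
E
```

```text
green {'scene': (array([ 0.588 , -0.0969]), 352), 'top': (array([ 0.5646, -0.0775]), 1)}
yellow {'scene': (array([0.5743, 0.0619]), 280), 'top': (array([0.5526, 0.0421]), 2)}
amber {'scene': (array([ 0.4396, -0.3697]), 137), 'top': (array([ 0.4399, -0.3704]), 61)}
white {'scene': (array([0.5846, 0.3611]), 75), 'top': (array([0.5888, 0.3569]), 49)}
tune {'scene': (array([ 0.435 , -0.0266]), 120), 'top': (array([ 0.4196, -0.0197]), 56)}
caps {'scene': (array([ 0.3965, -0.2455]), 212), 'top': (array([ 0.3955, -0.2526]), 39)}
spare {'scene': (array([0.3993, 0.2369]), 60), 'top': (array([0.4017, 0.2349]), 58)}
case scene ((575.4630126953125, -348.54290771484375), (63.977169036865234, 58.2306022644043), 62.46413803100586)
case top ((570.326171875, -347.1393127441406), (62.93489456176758, 53.36323928833008), 62.937774658203125)
rail [ 0.08107856 -0.99670774  0.708328   -0.00799148]
```

View pics/c1.png

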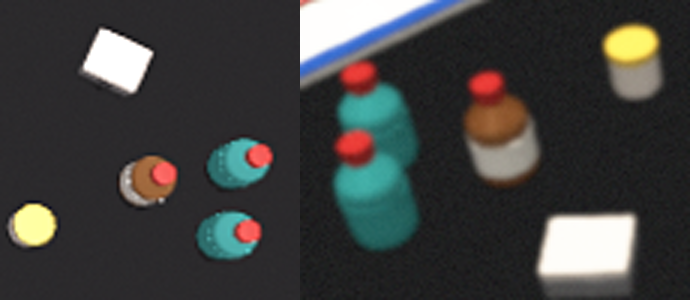

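The crop confirms the brown red-capped amber at crop(150,175), beside the turquoise look-alikes at (245,160) and (235,235). The case and jar are clear too. Next I fix the colour thresholds for the mats, jar and tune in the top view.

Run:
```python
from h import *
S,T="scene","top"
h={n:cv2.cvtColor(eyes.capture(n),cv2.COLOR_RGB2HSV) for n in(S,T)}
print(h[T][164,271],h[T][169,222],h[T][219,321],h[T][212,249],h[T][217,248],h[S][173,253],h[S][180,253])
HSV.update(yellow=((18,60,110),(40,255,255)),green=((45,60,70),(90,255,255)),orange=((5,150,150),(16,255,255)))
for k,c,z,px,rad in [("green","green",.007,{S:(260,235),T:(271,164)},18),("yellow","yellow",.007,{S:(311,210),T:(222,169)},18),("tune","orange",.059,{S:(253,173),T:(249,212)},8),
 ("caps","yellow",.045,{T:(321,220)},14)]:
    print(k,loc(c,z,px,rad))
c,m=blob(eyes.capture(S),*HSV["yellow"],(171,200),14); print(cv2.boundingRect(m))
```

```text
[ 68 105 236] [ 30  93 255] [ 30  92 255] [ 20 115 255] [ 13 159 170] [ 12 188 242] [ 13 159 175]
green {'scene': (array([ 0.5881, -0.0969]), 385), 'top': (array([ 0.5854, -0.096 ]), 263)}
yellow {'scene': (array([0.574 , 0.0619]), 316), 'top': (array([0.572 , 0.0628]), 261)}
tune {'scene': (array([ 0.4292, -0.0229]), 71), 'top': (array([ 0.4199, -0.0202]), 51)}
caps {'top': (array([ 0.3951, -0.245 ]), 163)}
(161, 193, 19, 15)
```

```bash
sed -i 's/; t=(t+90)%180-90//' h.py
python3 - <<'E'
from h import *
S,T="scene","top"
HSV.update(orange=((5,80,200),(25,255,255)))
print(loc("orange",.060,{S:(253,173),T:(249,212)},8))
print("white",loc("blue",.084,{S:(402,158),T:(125,160)},12))
go(.44,.42,.21,-60)
E
```

```text
{'scene': (array([ 0.4178, -0.0167]), 25), 'top': (array([ 0.423 , -0.0197]), 36)}
white {'scene': (array([0.585 , 0.3613]), 78), 'top': (array([0.5888, 0.3569]), 49)}
t1.8 [0.2339 0.6331 0.2266] [180.   -0.  -20.3] w0.0877 -> [1.069 0.514 0.066 0.662]
```

Call:
{"api": "step_arm", "payload": {"plan": [[1.0,0.5,0.06,0.65,80],[1.0,0.5,0.06,0.65,80],[1.0,0.5,0.06,0.65,80],[1.0,0.5,0.06,0.65,80],[1.0,0.5,0.06,0.65,80],[1.0,0.5,0.06,0.65,80],[1.0,0.5,0.06,0.65,80],[1.0,0.5,0.06,0.65,80]]}}

```text
time_s: 2.42
tcp_pos: [0.4278, 0.4253, 0.2115]
eef_rot: [180.0, -0.0, -59.5]
contact_force: [-1.4, 0.3, 0.2]
gripper_width: 0.0802
gripper_force: 0.0
```

```bash
python3 -c "
from h import *
go(.44,.2,.17,-87)"
```

```text
t2.4 [0.4278 0.4253 0.2115] [180.   -0.  -59.5] w0.0802 -> [0.801 0.415 0.166 0.458]
```

Call:
{"api": "step_arm", "payload": {"plan": [[0.8,0.415,0.16,0.46,80],[0.8,0.415,0.16,0.46,80],[0.8,0.415,0.16,0.46,80],[0.8,0.415,0.16,0.46,80],[0.8,0.415,0.16,0.46,80],[0.8,0.415,0.16,0.46,80],[0.8,0.415,0.16,0.46,80]]}}

```text
time_s: 3.0
tcp_pos: [0.437, 0.2005, 0.171]
eef_rot: [179.9, -0.0, -87.0]
contact_force: [-0.4, -0.7, -0.4]
gripper_width: 0.0802
gripper_force: 0.0
```

```bash
python3 -c "
from h import *
go(.421,-.018,.12,-87)"
```

```text
t3.0 [0.437  0.2005 0.171 ] [179.9  -0.  -87. ] w0.0802 -> [ 0.87   0.109  0.204 -0.001]
```

Call:
{"api": "step_arm", "payload": {"plan": [[0.87,0.11,0.2,0,80],[0.87,0.11,0.2,0,80],[0.87,0.11,0.2,0,80],[0.87,0.11,0.2,0,80],[0.87,0.11,0.2,0,80],[0.87,0.11,0.2,0,80],[0.87,0.11,0.2,0,80],[0.87,0.11,0.2,0,80]]}}

```text
time_s: 3.67
tcp_pos: [0.4227, -0.0148, 0.1217]
eef_rot: [-180.0, -0.0, -87.0]
contact_force: [0.0, 0.2, -0.8]
gripper_width: 0.0798
gripper_force: 0.0
```

Run:
```python
from h import *
go(.421,-.018,.009,-87)
a=cv2.resize(eyes.capture("top")[150:250,190:310],None,fx=3,fy=3); b=cv2.resize(eyes.capture("scene")[110:210,190:310],None,fx=3,fy=3)
cv2.imwrite("pics/c2.png",np.hstack([a,b])[:,:,::-1])
```

```text
t3.7 [ 0.4227 -0.0148  0.1217] [-180.   -0.  -87.] w0.0798 -> [0.012 0.008 0.451 0.   ]
```

View pics/c2.png

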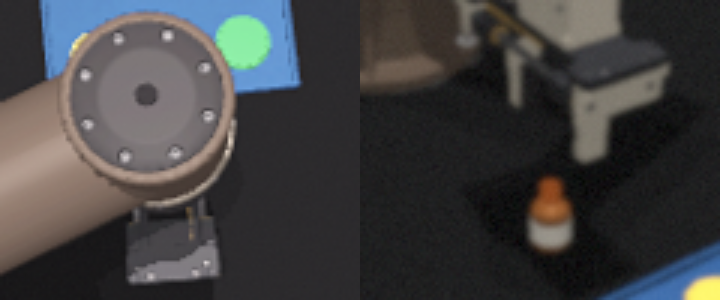

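The right crop shows the finger tips at (152,105) and (232,158), with the orange-capped bottle straight below their midpoint. I descend and grip.

Call:
{"api": "step_arm", "payload": {"plan": [[0.01,0.01,0.15,0,80],[0.01,0.01,0.3,0,80],[0.01,0.01,0.4,0,80],[0.01,0.01,0.45,0,80],[0.01,0.01,0.45,0,80],[0.01,0.01,0.45,0,20],[0.01,0.01,0.45,0,20],[0.01,0.01,0.45,0,20],[0.01,0.01,0.45,0,20],[0.01,0.01,0.45,0,20],[0.01,0.01,0.45,0,20],[0.01,0.01,0.45,0,20]], "newtons": 15}}

```text
time_s: 4.77
tcp_pos: [0.4204, -0.0169, 0.0095]
eef_rot: [-179.9, 0.0, -86.9]
contact_force: [-0.2, -0.0, -0.4]
gripper_width: 0.0386
gripper_force: 0.1
```

```bash
python3 -c "
from h import *
go(.6485,.0688,.10,-85.2)"
```

```text
t4.8 [ 0.4204 -0.0169  0.0095] [-179.9    0.   -86.9] w0.0386 -> [-0.293 -0.93  -0.362 -0.028]
```

Call:
{"api": "step_arm", "payload": {"plan": [[0,0,0,0,20],[0,0,0,0,20],[0,0,0,0,20],[0,0,-0.12,0,20],[0,0,-0.25,0,20],[-0.05,-0.15,-0.36,-0.03,20],[-0.1,-0.32,-0.36,-0.03,20],[-0.15,-0.48,-0.36,-0.03,20],[-0.2,-0.64,-0.36,-0.03,20],[-0.25,-0.8,-0.36,-0.03,20],[-0.29,-0.93,-0.36,-0.03,20],[-0.29,-0.93,-0.36,-0.03,20]]}}

```text
time_s: 5.77
tcp_pos: [0.6542, 0.0702, 0.0973]
eef_rot: [-179.9, -0.1, -85.0]
contact_force: [1.7, -0.4, 0.3]
gripper_width: 0.0356
gripper_force: 15.0
```

```bash
python3 -c "
from h import *
go(.648,.0688,.0135,-85.2)"
```

```text
t5.8 [0.6542 0.0702 0.0973] [-1.799e+02 -1.000e-01 -8.500e+01] w0.0356 -> [0.003 0.025 0.335 0.003]
```

Call:
{"api": "step_arm", "payload": {"plan": [[0,0,0.1,0,20],[0,0,0.2,0,20],[0,0,0.24,0,20],[0,0,0.24,0,20]]}}

```text
time_s: 6.1
tcp_pos: [0.646, 0.0673, 0.0357]
eef_rot: [179.7, -0.1, -85.1]
contact_force: [0.1, -0.5, 0.2]
gripper_width: 0.0357
gripper_force: 15.0
```

```bash
python3 -c "
from h import *
go(.648,.0688,.0135,-85.2)
print(loc('green',.007,{'scene':(260,235)},18),loc('yellow',.007,{'scene':(311,210)},18))"
```

```text
t6.1 [0.646  0.0673 0.0357] [ 1.797e+02 -1.000e-01 -8.510e+01] w0.0357 -> [-0.005 -0.009  0.089  0.002]
{'scene': (array([ 0.588 , -0.0969]), 352)} {'scene': (array([0.5746, 0.0602]), 271)}
```

Call:
{"api": "step_arm", "payload": {"plan": [[-0.005,-0.01,0.05,0,20],[-0.005,-0.01,0.09,0,20],[-0.005,-0.01,0.09,0,20],[-0.005,-0.01,0.09,0,20],[-0.005,-0.01,0.09,0,50],[-0.005,-0.01,0.09,0,50],[-0.005,-0.01,0.09,0,50],[-0.005,-0.01,0.0,0,50],[-0.005,-0.01,-0.15,0,50],[-0.005,-0.01,-0.3,0,50],[-0.005,-0.01,-0.45,0,50],[-0.005,-0.01,-0.45,0,58]]}}

```text
time_s: 7.2
tcp_pos: [0.6552, 0.0704, 0.161]
eef_rot: [-179.2, 0.1, -85.0]
contact_force: [1.0, 0.1, 1.2]
gripper_width: 0.0531
gripper_force: 0.0
```

```bash
python3 -c "
from h import *
HSV.update(orange=((5,80,200),(25,255,255)))
print(loc('orange',.064,{'scene':(330,196)},18))
go(.587,.359,.14,-60)"
```

```text
{}
t7.2 [0.6536 0.0704 0.1573] [-1.795e+02  1.000e-01 -8.500e+01] w0.0553 -> [-1.173  0.165  0.069 -0.417]
```

Call:
{"api": "step_arm", "payload": {"plan": [[-0.16,0.03,0.0,-0.1,70],[-0.33,0.06,0.03,-0.2,80],[-0.5,0.09,0.06,-0.3,80],[-0.66,0.12,0.06,-0.42,80],[-0.83,0.15,0.06,-0.42,80],[-1.0,0.16,0.06,-0.42,80],[-1.0,0.16,0.06,-0.42,80],[-1.0,0.16,0.06,-0.42,80]]}}

```text
time_s: 7.92
tcp_pos: [0.5883, 0.318, 0.1356]
eef_rot: [180.0, -0.0, -59.7]
contact_force: [1.3, -0.1, 0.4]
gripper_width: 0.0803
gripper_force: 0.0
```

Run:
```python
from h import *
go(.587,.359,.03,-60)
a=cv2.resize(eyes.capture("top")[100:220,90:240],None,fx=2.5,fy=2.5); b=cv2.resize(eyes.capture("scene")[130:250,270:420],None,fx=2.5,fy=2.5)
cv2.imwrite("pics/c3.png",np.hstack([a,b])[:,:,::-1])
```

```text
t7.9 [0.5883 0.318  0.1356] [180.   -0.  -59.7] w0.0803 -> [-0.144 -0.078  0.422  0.006]
```

View pics/c3.png

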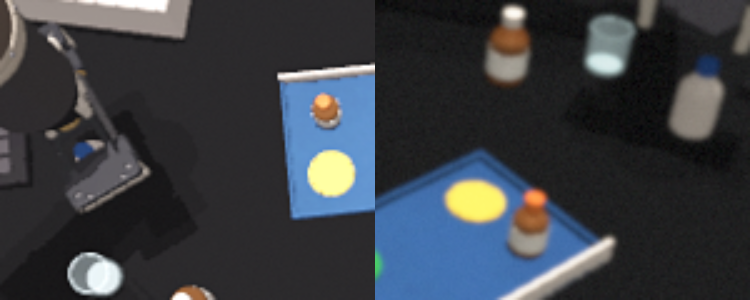

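The tune stands upright behind the yellow mat, with its cap at about top(219,141). The white bottle is just beside the gripper. I shift over it, descend and grip.

Call:
{"api": "step_arm", "payload": {"plan": [[-0.145,-0.08,0,0,80],[-0.145,-0.08,0,0,80],[-0.145,-0.08,0.05,0,80],[-0.145,-0.08,0.18,0,80],[-0.145,-0.08,0.3,0,80],[-0.145,-0.08,0.38,0,80],[-0.145,-0.08,0.42,0,80],[-0.145,-0.08,0.42,0,80]]}}

```text
time_s: 8.68
tcp_pos: [0.5874, 0.3537, 0.0283]
eef_rot: [179.7, -0.1, -60.0]
contact_force: [-0.3, -0.7, 0.1]
gripper_width: 0.0799
gripper_force: 0.0
```

Run:
```python
from h import *
HSV.update(orange=((5,80,200),(25,255,255)))
print(loc('orange',.064,{'scene':(484-0 if 0 else 334,209),'top':(219,141)},9))
print(loc("green",.007,{"top":(271,164)},18),loc("yellow",.007,{"top":(222,169)},18))
go(.587,.359,.03,-60)
```

```text
{'scene': (array([0.6479, 0.071 ]), 35), 'top': (array([0.6514, 0.0669]), 31)}
{'top': (array([ 0.5646, -0.0775]), 1)} {'top': (array([0.5526, 0.0421]), 2)}
t8.9 [0.5896 0.3569 0.0333] [-179.8    0.   -59.9] w0.0800 -> [-0.012  0.005  0.013  0.002]
```

Call:
{"api": "step_arm", "payload": {"plan": [[0,0,0,0,30],[0,0,0,0,30],[0,0,0,0,30],[0,0,0,0,30],[0,0,0,0,30],[0,0,0,0,30],[0,0,0,0,30]], "newtons": 15}}

```text
time_s: 9.47
tcp_pos: [0.5885, 0.3567, 0.0317]
eef_rot: [-180.0, -0.0, -59.9]
contact_force: [-0.6, 1.7, 1.7]
gripper_width: 0.0453
gripper_force: 15.0
```

```bash
python3 -c "
from h import *
go(.573,.0625,.09,-85)"
```

```text
t9.5 [0.5885 0.3567 0.0317] [-180.    -0.   -59.9] w0.0453 -> [ 0.987  0.644 -0.233  0.419]
```

Call:
{"api": "step_arm", "payload": {"plan": [[0,0,-0.12,0,30],[0,0,-0.26,0,30],[0.15,0.1,-0.3,0.06,30],[0.3,0.2,-0.3,0.12,30],[0.43,0.28,-0.3,0.18,30],[0.56,0.365,-0.3,0.24,30],[0.69,0.45,-0.3,0.3,30],[0.82,0.535,-0.3,0.36,30],[0.92,0.6,-0.3,0.42,30],[0.985,0.645,-0.3,0.42,30],[0.985,0.645,-0.3,0.42,30],[0.985,0.645,-0.3,0.42,30]]}}

```text
time_s: 10.47
tcp_pos: [0.5725, 0.0615, 0.1066]
eef_rot: [-180.0, 0.0, -85.2]
contact_force: [-0.0, -0.2, -0.5]
gripper_width: 0.0458
gripper_force: 15.0
```

```bash
python3 -c "
from h import *
go(.573,.0625,.039,-85)"
```

```text
t10.5 [0.5725 0.0615 0.1066] [-180.     0.   -85.2] w0.0458 -> [-0.004 -0.002  0.271 -0.003]
```

Call:
{"api": "step_arm", "payload": {"plan": [[-0.004,0,0.1,0,30],[-0.004,0,0.18,0,30],[-0.004,0,0.24,0,30],[-0.004,0,0.27,0,30],[-0.004,0,0.27,0,30],[-0.004,0,0.27,0,30],[-0.004,0,0.27,0,56],[-0.004,0,0.27,0,56],[-0.004,0,0.27,0,56],[-0.004,0,0.2,0,56],[-0.004,0,0.05,0,56],[-0.004,0,-0.15,0,56]]}}

```text
time_s: 11.47
tcp_pos: [0.5711, 0.0631, 0.1353]
eef_rot: [179.8, -0.1, -85.1]
contact_force: [2.0, 0.6, -0.4]
gripper_width: 0.0564
gripper_force: 0.0
```

```bash
python3 -c "
from h import *
go(.50,-.18,.14,-95)"
```

```text
t11.5 [0.5711 0.0631 0.1353] [ 1.798e+02 -1.000e-01 -8.510e+01] w0.0564 -> [ 0.945  0.367 -0.019  0.165]
```

Call:
{"api": "step_arm", "payload": {"plan": [[0.16,0,-0.05,0.1,70],[0.33,0.0,-0.05,0.2,82],[0.5,0.0,-0.05,0.3,82],[0.66,0.0,-0.05,0.4,82],[0.83,0,-0.05,0.53,82],[0.98,0,-0.05,0.53,82],[0.98,0,-0.05,0.53,82]]}}

```text
time_s: 12.05
tcp_pos: [0.5935, -0.1861, 0.1484]
eef_rot: [-180.0, -0.0, -117.2]
contact_force: [0.8, 0.6, 1.2]
gripper_width: 0.0815
gripper_force: 0.0
```

Run:
```python
from h import *
go(.572,-.3475,.1,-117)
c,m=blob(eyes.capture("top"),*HSV["white"],(349,165),22); k=cv2.findContours(m,0,2)[0][0].reshape(-1,2)
w=np.array([cast("top",q,.03) for q in k.astype(float)]); print(cv2.minAreaRect((w*1000).astype(np.float32)))
HSV.update(blue=((100,80,50),(125,255,255)))
print(loc("blue",.091,{"scene":(319,183)},12))
b=np.hstack([cv2.resize(eyes.capture(n)[y:y+110,x:x+130],None,fx=3,fy=3) for n,x,y in(("top",180,100),("scene",250,140))]);cv2.imwrite("pics/c4.png",b[:,:,::-1])
```

```text
t12.1 [ 0.5935 -0.1861  0.1484] [-180.    -0.  -117.2] w0.0815 -> [ 0.613 -0.218  0.194 -0.003]
((570.2660522460938, -347.1258544921875), (62.9388313293457, 53.52103805541992), 63.28438186645508)
{'scene': (array([0.5715, 0.0665]), 97)}
```

View pics/c4.png

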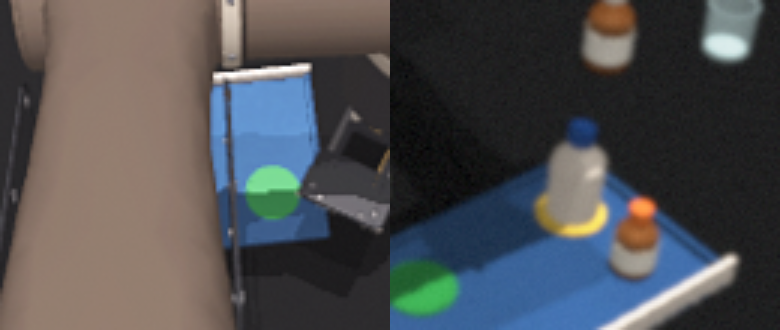

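White stands centred on the yellow mat, at right crop (575,212). Now to the case.

Call:
{"api": "step_arm", "payload": {"plan": [[0.16,-0.05,0.1,0,82],[0.32,-0.1,0.15,0,82],[0.48,-0.15,0.2,0,82],[0.61,-0.22,0.25,0,82],[0.61,-0.22,0.3,0,82],[0.61,-0.22,0.3,0,82],[0.61,-0.22,0.3,0,82]]}}

```text
time_s: 12.83
tcp_pos: [0.5734, -0.3404, 0.0724]
eef_rot: [179.9, -0.0, -116.8]
contact_force: [-0.4, 0.5, 0.5]
gripper_width: 0.0819
gripper_force: 0.0
```

Run:
```python
from h import *
go(.572,-.3475,.006,-117)
```

```text
t12.8 [ 0.5734 -0.3404  0.0724] [ 179.9   -0.  -116.8] w0.0819 -> [ 0.028 -0.008  0.266  0.003]
```

Call:
{"api": "step_arm", "payload": {"plan": [[0.01,0,0.1,0,82],[0.01,0,0.2,0,82],[0.01,0,0.265,0,82],[0.01,0,0.265,0,82],[0.01,0,0.265,0,82],[0.01,0,0.265,0,40],[0.01,0,0.265,0,40],[0.01,0,0.265,0,40],[0.01,0,0.265,0,40],[0.01,0,0.265,0,40],[0.01,0,0.265,0,40],[0.01,0,0.265,0,40]], "newtons": 20}}

```text
time_s: 13.83
tcp_pos: [0.5729, -0.3437, 0.0076]
eef_rot: [-180.0, 0.0, -116.9]
contact_force: [0.1, 0.8, 4.9]
gripper_width: 0.0498
gripper_force: 20.0
```

Run:
```python
from h import *
go(.580,-.017,.06,-85.2)
```

```text
t13.8 [ 0.5729 -0.3437  0.0076] [-180.     0.  -116.9] w0.0498 -> [-1.178  0.565 -0.21  -0.528]
```

Call:
{"api": "step_arm", "payload": {"plan": [[0,0,-0.1,0,40],[-0.07,0.04,-0.22,0,40],[-0.21,0.1,-0.34,-0.06,40],[-0.36,0.17,-0.34,-0.14,40],[-0.5,0.24,-0.34,-0.22,40],[-0.64,0.31,-0.34,-0.3,40],[-0.78,0.375,-0.34,-0.4,40],[-0.92,0.44,-0.34,-0.48,40],[-0.97,0.47,-0.34,-0.53,40],[-0.97,0.47,-0.34,-0.53,40]]}}

```text
time_s: 14.67
tcp_pos: [0.5773, -0.0708, 0.092]
eef_rot: [-180.0, 0.0, -84.7]
contact_force: [0.4, -0.4, -1.0]
gripper_width: 0.0501
gripper_force: 20.0
```

Run:
```python
from h import *
go(.580,-.0145,.06,-85.2)
```

```text
t14.7 [ 0.5773 -0.0708  0.092 ] [-180.     0.   -84.7] w0.0501 -> [-0.223 -0.032  0.128  0.009]
```

Call:
{"api": "step_arm", "payload": {"plan": [[-0.1,-0.015,0.05,0.01,40],[-0.2,-0.03,0.1,0.01,40],[-0.225,-0.03,0.15,0.01,40],[-0.225,-0.03,0.15,0.01,40],[-0.225,-0.03,0.15,0.01,40]]}}

```text
time_s: 15.08
tcp_pos: [0.5793, -0.0178, 0.0537]
eef_rot: [179.9, -0.0, -85.7]
contact_force: [0.1, -0.1, -0.5]
gripper_width: 0.05
gripper_force: 20.0
```

Run:
```python
from h import *
go(.580,-.0145,.0118,-85.2)
im=eyes.capture("scene"); cv2.imwrite("pics/c5.png",cv2.resize(im[140:270,210:370],None,fx=4,fy=4)[:,:,::-1])
```

```text
t15.1 [ 0.5793 -0.0178  0.0537] [179.9  -0.  -85.7] w0.0500 -> [-0.013 -0.004  0.168 -0.008]
```

View pics/c5.png

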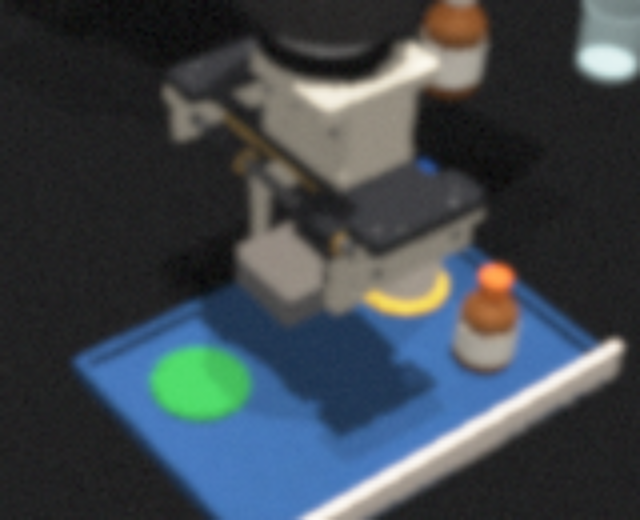

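Call:
{"api": "step_arm", "payload": {"plan": [[-0.01,-0.003,0.07,0,40],[-0.01,-0.003,0.13,0,40],[-0.01,-0.003,0.168,0,40],[-0.01,-0.003,0.168,0,40],[-0.01,-0.003,0.168,0,40],[-0.01,-0.003,0.168,0,56],[-0.01,-0.003,0.168,0,56],[-0.01,-0.003,0.168,0,56],[-0.01,-0.003,0.1,0,56],[-0.01,-0.003,0,0,56],[-0.01,-0.003,-0.15,0,70],[-0.01,-0.003,-0.3,0,70]]}}

```text
time_s: 16.13
tcp_pos: [0.5798, -0.0151, 0.1306]
eef_rot: [179.9, -0.0, -85.7]
contact_force: [1.1, 0.5, 0.0]
gripper_width: 0.0641
gripper_force: 0.0
```

Run:
```python
from h import *
go(.396,-.248,.12,-110)
```

```text
t16.1 [ 0.5798 -0.0151  0.1306] [179.9  -0.  -85.7] w0.0641 -> [0.873 0.804 0.042 0.406]
```

Call:
{"api": "step_arm", "payload": {"plan": [[0.12,0.1,0,0.08,75],[0.24,0.21,0.03,0.16,75],[0.36,0.32,0.03,0.24,75],[0.48,0.43,0.03,0.32,75],[0.6,0.54,0.03,0.4,75],[0.72,0.65,0.03,0.4,75],[0.84,0.76,0.03,0.4,75],[0.865,0.805,0.03,0.4,75],[0.865,0.805,0.03,0.4,75]]}}

```text
time_s: 16.88
tcp_pos: [0.3937, -0.2472, 0.1224]
eef_rot: [-180.0, 0.0, -109.9]
contact_force: [-0.9, -0.0, -0.5]
gripper_width: 0.075
gripper_force: 0.0
```

Run:
```python
from h import *
im=eyes.capture("scene"); 
HSV.update(yellow=((18,60,110),(40,255,255)),blue=((100,80,50),(125,255,255)))
print(loc("yellow",.0435,{"scene":(171,200)},14))
m=cv2.inRange(cv2.cvtColor(im,cv2.COLOR_RGB2HSV),(0,0,130),(180,70,255))[190:235,265:305]
k=max(cv2.findContours(m,0,2)[0],key=cv2.contourArea).reshape(-1,2)+[265,190]
w=np.array([cast("scene",q,.034) for q in k.astype(float)]); print(cv2.minAreaRect((w*1000).astype(np.float32)),len(k))
cv2.imwrite("pics/c6.png",cv2.resize(im[140:270,150:350],None,fx=4,fy=4)[:,:,::-1])
go(.3955,-.2455,.006,-110)
```

```text
{'scene': (array([ 0.4035, -0.2479]), 182)}
((575.8385620117188, 13.675773620605469), (68.08798217773438, 145.2401123046875), 13.820720672607422) 72
t17.0 [ 0.3963 -0.2461  0.1226] [-179.9    0.  -109.7] w0.0750 -> [-0.001  0.004  0.466  0.004]
```

View pics/c6.png

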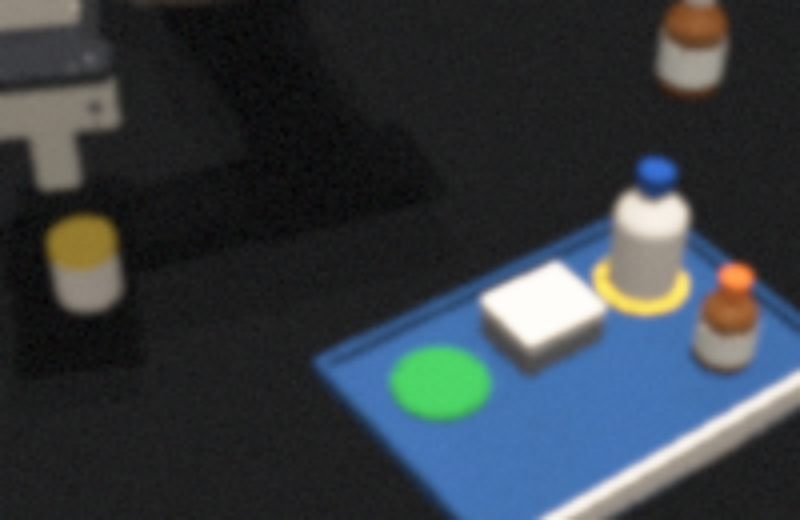

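The case lies flat between the mats, lid centre at about scene(286,216). The jar is below the gripper, so I descend and grip it.

Call:
{"api": "step_arm", "payload": {"plan": [[0,0,0.15,0,75],[0,0,0.3,0,75],[0,0,0.41,0,75],[0,0,0.465,0,75],[0,0,0.465,0,75],[0,0,0.465,0,30],[0,0,0.465,0,30],[0,0,0.465,0,30],[0,0,0.465,0,30],[0,0,0.465,0,30],[0,0,0.465,0,30],[0,0,0.465,0,30]], "newtons": 15}}

```text
time_s: 17.98
tcp_pos: [0.3967, -0.2458, 0.0064]
eef_rot: [-179.9, 0.0, -109.7]
contact_force: [-1.3, 0.4, 5.8]
gripper_width: 0.0395
gripper_force: 15.0
```

Run:
```python
from h import *
im=eyes.capture("scene"); h=cv2.cvtColor(im,cv2.COLOR_RGB2HSV)
m=cv2.inRange(h,(0,0,180),(180,60,255)); m[:, :268]=0; m[:,302:]=0; m[:203]=0; m[232:]=0
k=max(cv2.findContours(m,0,2)[0],key=cv2.contourArea).reshape(-1,2)
w=np.array([cast("scene",q,.034) for q in k.astype(float)]); print(cv2.minAreaRect((w*1000).astype(np.float32)),len(k), cast("scene",(285.75,216),.034))
go(.580,-.0175,.09,-85.2)
```

```text
((583.0776977539062, -19.404438018798828), (54.831573486328125, 67.13603973388672), 4.441522598266602) 47 [ 0.58554926 -0.02196053]
t18.0 [ 0.3967 -0.2458  0.0064] [-179.9    0.  -109.7] w0.0392 -> [-1.107 -0.383 -0.335 -0.408]
```

Call:
{"api": "step_arm", "payload": {"plan": [[0,0,-0.12,0,30],[-0.1,-0.03,-0.25,0,30],[-0.24,-0.08,-0.36,-0.06,30],[-0.38,-0.13,-0.37,-0.14,30],[-0.52,-0.18,-0.37,-0.22,30],[-0.66,-0.23,-0.37,-0.3,30],[-0.8,-0.28,-0.37,-0.38,30],[-0.94,-0.33,-0.37,-0.41,30],[-0.99,-0.35,-0.37,-0.41,30],[-0.99,-0.35,-0.37,-0.41,30],[-0.99,-0.35,-0.37,-0.41,30]]}}

```text
time_s: 18.95
tcp_pos: [0.5618, -0.0416, 0.0977]
eef_rot: [179.9, -0.0, -85.0]
contact_force: [0.0, -0.4, -0.3]
gripper_width: 0.0395
gripper_force: 15.0
```

Run:
```python
from h import *
go(.5805,-.018,.06,-85.2)
```

```text
t18.9 [ 0.5618 -0.0416  0.0977] [179.9  -0.  -85. ] w0.0395 -> [-0.087 -0.083  0.151  0.003]
```

Call:
{"api": "step_arm", "payload": {"plan": [[-0.087,-0.083,0.03,0,30],[-0.087,-0.083,0.1,0,30],[-0.087,-0.083,0.15,0,30],[-0.087,-0.083,0.15,0,30],[-0.087,-0.083,0.15,0,30]]}}

```text
time_s: 19.37
tcp_pos: [0.5795, -0.0198, 0.0604]
eef_rot: [179.9, -0.0, -85.1]
contact_force: [-0.1, 0.1, -0.2]
gripper_width: 0.0393
gripper_force: 15.0
```

Run:
```python
from h import *
go(.5805,-.018,.041,-85.2)
im=eyes.capture("scene"); cv2.imwrite("pics/c7.png",cv2.resize(im[140:270,210:370],None,fx=4,fy=4)[:,:,::-1])
```

```text
t19.4 [ 0.5795 -0.0198  0.0604] [179.9  -0.  -85.1] w0.0393 -> [-0.007 -0.005  0.077  0.001]
```

View pics/c7.png

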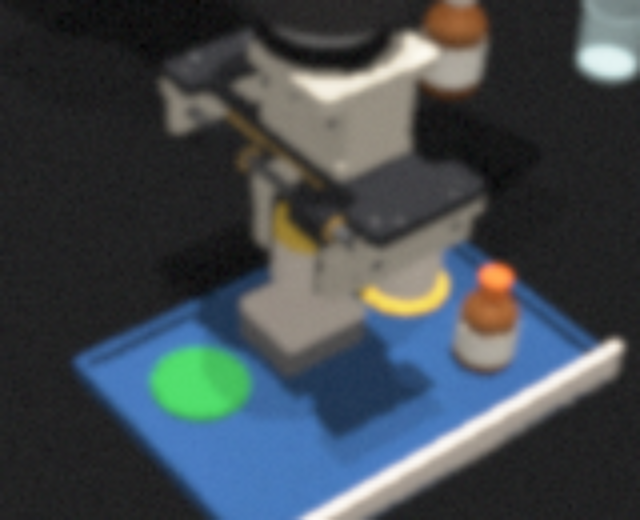

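The jar hangs upright over the case centre, at about (295,260) above the lid. I lower it and release.

Call:
{"api": "step_arm", "payload": {"plan": [[-0.005,-0.003,0.035,0,30],[-0.005,-0.003,0.065,0,30],[-0.005,-0.003,0.077,0,30],[-0.005,-0.003,0.077,0,30],[-0.005,-0.003,0.077,0,30],[-0.005,-0.003,0.077,0,52],[-0.005,-0.003,0.077,0,52],[-0.005,-0.003,0.077,0,52],[-0.005,-0.003,0.03,0,52],[-0.005,-0.003,-0.1,0,52],[-0.005,-0.003,-0.25,0,60],[-0.005,-0.003,-0.38,0,70]]}}

```text
time_s: 20.42
tcp_pos: [0.5813, -0.0175, 0.1576]
eef_rot: [180.0, -0.0, -85.1]
contact_force: [1.4, 1.2, 0.6]
gripper_width: 0.0605
gripper_force: 0.0
```

Run:
```python
from h import *
go(.44,-.37,.15,-130)
```

```text
t20.4 [ 0.5813 -0.0175  0.1576] [180.   -0.  -85.1] w0.0605 -> [1.356 0.685 0.03  0.749]
```

Call:
{"api": "step_arm", "payload": {"plan": [[0.14,0.07,-0.02,0.1,75],[0.28,0.14,0,0.2,80],[0.42,0.21,0,0.3,80],[0.56,0.28,0,0.4,80],[0.7,0.35,0,0.5,80],[0.84,0.42,0,0.6,80],[0.98,0.49,0,0.7,80],[1.0,0.5,0,0.75,80]]}}

```text
time_s: 21.08
tcp_pos: [0.476, -0.281, 0.1559]
eef_rot: [180.0, -0.0, -130.6]
contact_force: [0.8, -0.1, -0.2]
gripper_width: 0.08
gripper_force: 0.0
```

Run:
```python
from h import *
print(loc("red",.084,{"scene":(123,216)},12))
go(.44,-.37,.145,-130)
```

```text
{'scene': (array([ 0.4398, -0.3698]), 140)}
t21.1 [ 0.4765 -0.2802  0.1558] [ 180.    -0.  -130.7] w0.0800 -> [ 0.367 -0.124  0.043 -0.012]
```

Call:
{"api": "step_arm", "payload": {"plan": [[0.15,-0.05,0.02,-0.01,80],[0.3,-0.1,0.04,-0.01,80],[0.365,-0.125,0.04,-0.01,80],[0.365,-0.125,0.04,-0.01,80],[0.365,-0.125,0.04,-0.01,80],[0.365,-0.125,0.04,-0.01,80]]}}

```text
time_s: 21.63
tcp_pos: [0.4438, -0.3665, 0.1458]
eef_rot: [-180.0, 0.0, -129.4]
contact_force: [-0.8, 0.8, -0.2]
gripper_width: 0.08
gripper_force: 0.0
```

Run:
```python
from h import *
print(loc("red",.084,{"scene":(123,216)},12))
go(.44,-.37,.0305,-130)
ims=[cv2.resize(eyes.capture(n)[y:y+120,x:x+120],None,fx=3,fy=3) for n,x,y in(("top",310,150),("scene",60,170))];cv2.imwrite("pics/c8.png",np.hstack(ims)[:,:,::-1])
```

```text
{'scene': (array([ 0.4414, -0.3702]), 122)}
t21.7 [ 0.444  -0.3663  0.1459] [-180.     0.  -129.4] w0.0803 -> [0.022 0.003 0.461 0.01 ]
```

View pics/c8.png

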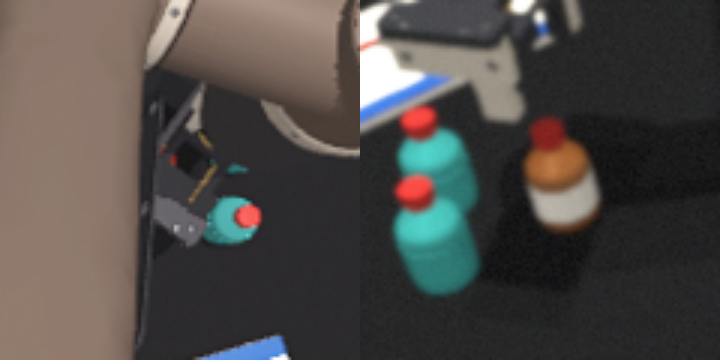

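Run:
```python
from h import *
for p in((396,197),(393,222)): print(cast("top",p,.088))
for p in((60+58/3,170+120/3),(60+55/3,170+192/3)): print(cast("scene",p,.086))
```

```text
[ 0.45342987 -0.46695983]
[ 0.37859219 -0.45121702]
[ 0.38113948 -0.44957296]
[ 0.45872964 -0.46761104]
```

Call:
{"api": "step_arm", "payload": {"plan": [[0.02,0,0.12,0,80],[0.02,0,0.24,0,80],[0.02,0,0.36,0,80],[0.02,0,0.42,0,80],[0.02,0,0.458,0,80],[0.02,0,0.458,0,80],[0.02,0,0.458,0,30],[0.02,0,0.458,0,30],[0.02,0,0.458,0,30],[0.02,0,0.458,0,30],[0.02,0,0.458,0,30],[0.02,0,0.458,0,30]], "newtons": 15}}

```text
time_s: 22.78
tcp_pos: [0.4405, -0.371, 0.0318]
eef_rot: [-179.9, 0.0, -129.5]
contact_force: [-1.3, 0.9, -0.2]
gripper_width: 0.0451
gripper_force: 0.9
```

Call:
{"api": "step_arm", "payload": {"plan": [[0,0,0,0,30],[0,0,0,0,30]]}}

```text
time_s: 22.95
tcp_pos: [0.4405, -0.371, 0.0318]
eef_rot: [-180.0, 0.0, -129.5]
contact_force: [-0.5, 2.0, 5.6]
gripper_width: 0.0454
gripper_force: 15.0
```

Run:
```python
from h import *
print(loc("red",.088,{"scene":(123,216)},12))
go(.5865,-.0965,.12,-85.2)
```

```text
{'scene': (array([ 0.4382, -0.3619]), 1)}
t23.0 [ 0.4405 -0.371   0.0318] [-180.     0.  -129.5] w0.0454 -> [-1.219  0.247 -0.353 -0.738]
```

Call:
{"api": "step_arm", "payload": {"plan": [[0,0,-0.12,0,30],[0,0,-0.26,0,30],[-0.1,0.02,-0.36,-0.06,30],[-0.23,0.04,-0.36,-0.15,30],[-0.36,0.07,-0.36,-0.24,30],[-0.49,0.1,-0.36,-0.33,30],[-0.62,0.13,-0.36,-0.42,30],[-0.75,0.16,-0.36,-0.51,30],[-0.88,0.18,-0.36,-0.6,30],[-0.98,0.2,-0.36,-0.69,30],[-0.98,0.2,-0.36,-0.74,30],[-0.98,0.2,-0.36,-0.74,30]]}}

```text
time_s: 24.0
tcp_pos: [0.558, -0.1486, 0.1208]
eef_rot: [180.0, 0.0, -84.8]
contact_force: [-0.5, -0.1, -1.2]
gripper_width: 0.0451
gripper_force: 15.0
```

Run:
```python
from h import *
go(.5865,-.0965,.10,-85.2)
```

```text
t24.0 [ 0.558  -0.1486  0.1208] [180.    0.  -84.8] w0.0451 -> [-0.197 -0.133  0.083  0.007]
```

Call:
{"api": "step_arm", "payload": {"plan": [[-0.1,-0.07,0.02,0.005,30],[-0.197,-0.133,0.06,0.005,30],[-0.197,-0.133,0.08,0.005,30],[-0.197,-0.133,0.12,0.005,30],[-0.197,-0.133,0.16,0.005,30],[-0.197,-0.133,0.16,0.005,30]]}}

```text
time_s: 24.5
tcp_pos: [0.5841, -0.0991, 0.0786]
eef_rot: [179.8, 0.0, -85.5]
contact_force: [-0.3, -0.3, -1.1]
gripper_width: 0.0454
gripper_force: 15.0
```

Run:
```python
from h import *
go(.5865,-.0965,.0392,-85.2)
im=eyes.capture("scene"); cv2.imwrite("pics/c9.png",cv2.resize(im[140:270,210:370],None,fx=4,fy=4)[:,:,::-1])
```

```text
t24.5 [ 0.5841 -0.0991  0.0786] [179.8   0.  -85.5] w0.0454 -> [-0.01  -0.01   0.158 -0.005]
```

View pics/c9.png

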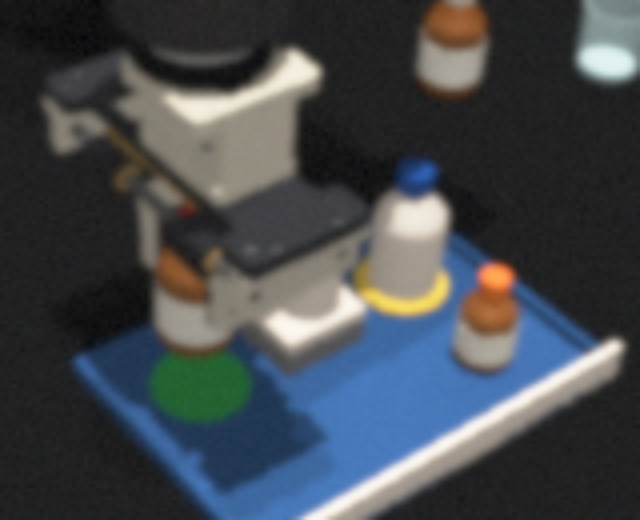

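The amber hangs upright above the green mat, and the jar and case are unharmed. I lower it and release.

Call:
{"api": "step_arm", "payload": {"plan": [[-0.008,-0.006,0.07,0,30],[-0.008,-0.006,0.12,0,30],[-0.008,-0.006,0.157,0,30],[-0.008,-0.006,0.157,0,30],[-0.008,-0.006,0.157,0,30],[-0.008,-0.006,0.157,0,30],[-0.008,-0.006,0.157,0,56],[-0.008,-0.006,0.157,0,56],[-0.008,-0.006,0.157,0,56],[-0.008,-0.006,0.1,0,56],[-0.008,-0.006,-0.05,0,56],[-0.008,-0.006,-0.2,0,56]]}}

```text
time_s: 25.55
tcp_pos: [0.5865, -0.0961, 0.1312]
eef_rot: [179.8, -0.0, -85.4]
contact_force: [1.7, 0.8, 0.9]
gripper_width: 0.0564
gripper_force: 0.0
```

Call:
{"api": "step_arm", "payload": {"plan": [[0.1,0,-0.1,0,56],[0.25,0.0,-0.2,0,56],[0.4,0.0,-0.3,0,56],[0.55,0,-0.4,0,56],[0.7,0,-0.4,0,56],[0.85,0,-0.4,0,56],[0.95,0,-0.4,0,56],[0.95,0,-0.4,0,56]]}}

```text
time_s: 26.22
tcp_pos: [0.6063, -0.3374, 0.2309]
eef_rot: [180.0, -0.0, -85.6]
contact_force: [-1.1, -0.0, -0.4]
gripper_width: 0.0559
gripper_force: 0.0
```

Call:
{"api": "step_arm", "payload": {"plan": [[0.15,0,0,0,56],[0.3,0.0,0,0,56],[0.45,0.1,0,0,56],[0.5,0.2,0,0,56],[0.5,0.3,0,0,56],[0.5,0.4,0,0,56],[0.5,0.4,0,0,56],[0.5,0.4,0,0,56]]}}

```text
time_s: 26.88
tcp_pos: [0.5163, -0.4657, 0.2323]
eef_rot: [-179.9, -0.0, -85.4]
contact_force: [-0.1, 0.1, 0.2]
gripper_width: 0.0561
gripper_force: 0.0
```

Run:
```python
from h import *
im=eyes.capture("scene"); t=eyes.capture("top")
cv2.imwrite("pics/c10.png",np.hstack([cv2.resize(t[100:220,180:310],None,fx=3,fy=3),cv2.resize(im[150:270,220:350],None,fx=3,fy=3)])[:,:,::-1])
print(r.get_state()["time_s"])
```

```text
26.9833
```

View pics/c10.png

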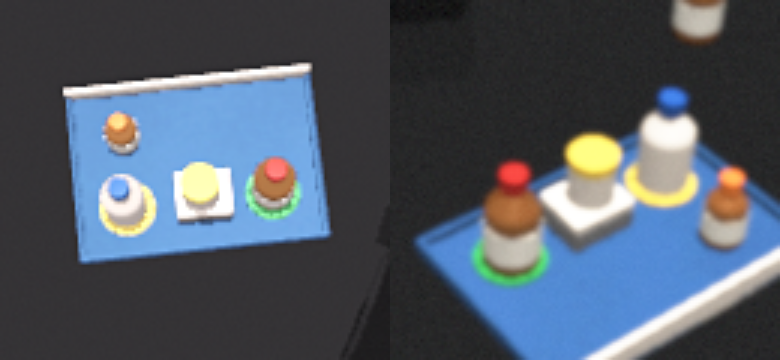

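Everything stands upright in place. Pixels in the left crop: white (118,190), jar (200,185), amber (277,170), tune (120,122). I check it once in numbers.

Run:
```python
from h import *
HSV.update(orange=((5,80,200),(25,255,255)),yellow=((18,60,110),(40,255,255)),blue=((100,80,50),(125,255,255)),red=((165,80,60),(10,255,255)))
S,T="scene","top"
g,y=np.array([.5865,-.0965]),np.array([.573,.0625]); ey=(y-g)/np.linalg.norm(y-g); ex=np.array([ey[1],-ey[0]])
for k,c,z,px,o,rad in[("amber","red",.092,{S:(261,209),T:(272,157)},g,8),("white","blue",.092,{S:(314,184),T:(219,162)},y,8),
 ("tune","orange",.063,{S:(333,210),T:(219,141)},y,8),("caps","yellow",.078,{S:(288,201),T:(246,161)},(g+y)/2,11)]:
    for n,(p,a) in loc(c,z,px,rad).items(): print(k,n,np.round([(p-o)@ex*1000,(p-o)@ey*1000],1),a)
h=cv2.cvtColor(eyes.capture(T),cv2.COLOR_RGB2HSV); m=cv2.inRange(h,(0,0,170),(180,60,255)); w=np.zeros_like(m); w[153:176,236:260]=255
k=np.argwhere(m&w)[:,::-1]; q=np.array([cast(T,u.astype(float),.034) for u in k]); R=cv2.minAreaRect((q*1000).astype(np.float32)); d=np.array(R[0])/1000-(g+y)/2
print("case",R,d@ex*1000,d@ey*1000)
```

```text
amber scene [2.3 0.1] 145
amber top [1.4 0.4] 57
white scene [-1.9  4.5] 110
white top [14.6  5.1] 55
tune scene [75.4  2.1] 44
tune top [78.5 -2.4] 34
caps scene [ 4.4 -3.6] 249
caps top [-1.2 -1.2] 133
case ((583.1292724609375, -21.260440826416016), (60.88255310058594, 59.23313903808594), 88.9818344116211) 3.0067187068763688 -4.531057384139229
```

Run:
```python
from h import *
y=np.array([.573,.0625]); t=eyes.capture("top"); print(np.round((cast("top",(219.3,163),.091)-y)*1000,1), np.round((cast("scene",(220+283/3,150+101/3),.085)-y)*1000,1))
h=cv2.cvtColor(t,cv2.COLOR_RGB2HSV); print(h[156:172:2,219].tolist())
c,m=blob(t,(105,150,100),(125,255,255),(219,163),5); print(c,m.sum(),np.round((cast("top",c,.09)-y)*1000,1))
```

```text
[-2.   0.7] [-5.7  9.3]
[[105, 128, 225], [140, 10, 237], [107, 139, 251], [107, 129, 254], [107, 120, 255], [110, 141, 157], [12, 20, 255], [16, 13, 255]]
[221.25 164.25] 4 [-5.8 -5. ]
```

```bash
python3 -c "
from plant import workorder
print(workorder.close_job())"
```

```text
the job is handed in; nothing more can be done
None
```

The tray is set out and the job handed in at about 27 s: my last camera check put all five items upright and in place within tolerance, and I never touched the white-capped bottle or the beaker; the hand-in returned no verdict.

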